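# Fit the breakers into their colour-coded enclosures

## Task

Pick out the four white breakers with coloured toggles and set each one upright, flat on the floor of the open enclosure whose rim has the same colour as its toggle. The blue, green and yellow ones go in first, in any order; the red main switch goes in last, once the other three are in. Leave the old grey breaker with the black toggle and the dark contactor standing where they are, and let go of everything at the end.

Things in the scene. Friction and masses are not known exactly. Their poses are not given: they have to be found in the camera images.
- breaker_red: White main switch with red toggle and front plate; sizes in mm: two-pole breaker standing on its back: base 85 (x) x 36 (y) x 44 high, nose 45 x 36 up to 66, toggle 12 x 30 up to 76. Origin: centre of underside, z up; alike either way round. Loose, 0.22 kg. Grasp from above across the 36 width, about 45 above its underside. Yaw within 0.4 rad of world x.
- breaker_blue: White breaker with blue toggle and front plate; sizes in mm: two-pole breaker standing on its back: base 85 (x) x 36 (y) x 44 high, nose 45 x 36 up to 66, toggle 12 x 30 up to 76. Origin: centre of underside, z up; alike either way round. Loose, 0.22 kg. Grasp from above across the 36 width, about 45 above its underside. Yaw within 0.4 rad of world x.
- breaker_green: White breaker with green toggle and front plate; sizes in mm: two-pole breaker standing on its back: base 85 (x) x 36 (y) x 44 high, nose 45 x 36 up to 66, toggle 12 x 30 up to 76. Origin: centre of underside, z up; alike either way round. Loose, 0.22 kg. Grasp from above across the 36 width, about 45 above its underside. Yaw within 0.4 rad of world x.
- breaker_yellow: White breaker with yellow toggle and front plate; sizes in mm: two-pole breaker standing on its back: base 85 (x) x 36 (y) x 44 high, nose 45 x 36 up to 66, toggle 12 x 30 up to 76. Origin: centre of underside, z up; alike either way round. Loose, 0.22 kg. Grasp from above across the 36 width, about 45 above its underside. Yaw within 0.4 rad of world x.
- enclosure_red: Open enclosure base fixed to the bench, red rim, grey floor with steel strip; sizes in mm: recess 101 (x) x 52 (y), floor 4 and rim 12 above the bench, walls 3, 127 long over its red end ears. Origin: centre of underside, at bench height, z up. A breaker stands in it along x, with 8 play all round; alike either way round. Yaw within 0.15 rad of world x.
- enclosure_blue: Open enclosure base fixed to the bench, blue rim, grey floor with steel strip; sizes in mm: recess 101 (x) x 52 (y), floor 4 and rim 12 above the bench, walls 3, 127 long over its blue end ears. Origin: centre of underside, at bench height, z up. A breaker stands in it along x, with 8 play all round; alike either way round. Yaw within 0.15 rad of world x.
- enclosure_green: Open enclosure base fixed to the bench, green rim, grey floor with steel strip; sizes in mm: recess 101 (x) x 52 (y), floor 4 and rim 12 above the bench, walls 3, 127 long over its green end ears. Origin: centre of underside, at bench height, z up. A breaker stands in it along x, with 8 play all round; alike either way round. Yaw within 0.15 rad of world x.
- enclosure_yellow: Open enclosure base fixed to the bench, yellow rim, grey floor with steel strip; sizes in mm: recess 101 (x) x 52 (y), floor 4 and rim 12 above the bench, walls 3, 127 long over its yellow end ears. Origin: centre of underside, at bench height, z up. A breaker stands in it along x, with 8 play all round; alike either way round. Yaw within 0.15 rad of world x.
- old_breaker: Old grey breaker with a black toggle, same shape and size as the coloured ones (85 x 36 x 76 mm), loose, not wanted. Origin: centre of the underside, z up.
- contactor: Dark contactor block without a toggle, 76 x 46 x 70 mm, with brass screws, loose, not wanted. Origin: centre of the underside, z up.
Mind the look-alikes: they are no part of the job. What is shaped like the breaker_green but orange is not meant.

How it is judged:
On the way, in this order (a step that is already met when the one before it is completed fails the run):
1. the blue, green and yellow breakers stand in the enclosures of their colour (horizontal distance between breaker_blue and enclosure_blue below 0.014 m and z of breaker_blue in the frame of enclosure_blue between 0.001 and 0.008 m and angle between each of breaker_blue, breaker_green, breaker_yellow's own z axis and vertical below 0.1 rad and horizontal distance between breaker_green and enclosure_green below 0.014 m and z of breaker_green in the frame of enclosure_green between 0.001 and 0.008 m and horizontal distance between breaker_yellow and enclosure_yellow below 0.014 m and z of breaker_yellow in the frame of enclosure_yellow between 0.001 and 0.008 m), for 0.2 s.
2. then the red main switch stands in the red enclosure (horizontal distance between breaker_red and enclosure_red below 0.014 m and z of breaker_red in the frame of enclosure_red between 0.001 and 0.008 m and angle between breaker_red's own z axis and vertical below 0.1 rad), for 0.2 s.
At the end, for the whole second after the job is handed in: Each coloured breaker stands upright (within 0.1 rad) on the floor of the enclosure of its colour (underside 1 to 8 mm above the enclosure's underside), centred within 14 mm, released and at rest (all of step 1 and all of step 2 and linear speed of each of breaker_red, breaker_blue, breaker_green, breaker_yellow below 0.02 m/s and angular speed of each of breaker_red, breaker_blue, breaker_green, breaker_yellow below 0.2 rad/s and contact force between each of breaker_red, breaker_blue, breaker_green, breaker_yellow and the fingers below 0.2 N); the robot touches nothing.
It fails at once if the old black-toggle breaker is moved more than 30 mm or tipped (distance of old_breaker from where it was at the start of the episode above 0.03 m or angle between old_breaker's own z axis and vertical above 0.3 rad).
It fails at once if the contactor is moved more than 30 mm or tipped (distance of contactor from where it was at the start of the episode above 0.03 m or angle between contactor's own z axis and vertical above 0.3 rad).
It also fails if it takes over 107 s, if anything falls off the work surface, if the arm or the gripper's body presses on something with over 40 N, if the wrist force passes 120 N, or if a joint passes its speed limit or range.

## Robot

A 6-joint arm with a two-finger parallel gripper is mounted at the origin on the work surface. World frame = base frame: x ahead of the robot, y to its left, z up, the work surface at z = 0. Lengths are in m, angles in rad, forces in N, time in s.
With the tool pointing down it reaches from about 0.3 to 0.775 m from the base axis. Payload 14.6 kg.
Tool frame: the origin (TCP) lies between the finger pads; the fingertips stand 19 mm ahead of it and the grasp point (between the pads) is the TCP (ctrl.finger_overhang is the distance from the TCP to the fingertips, in m); z points along the fingers, y is the direction in which the jaws open and shut (so a half turn about z gives the same grasp; the last joint's range is limited). The gripper opens to 94 mm and grips with 3 to 60 N. Pads are 16 mm wide; open, the fingers measure 119 mm over their backs; the gripper's body (75 mm by 177 mm) begins 78 mm behind the grasp point.
Start: joints at [-1.172, 0.3, 1.521, -0, 1.321, -0.067], TCP at [0.247, -0.491, 0.224] pointing down, gripper open.
Joint ranges: [-3.03, 3.03], [-0.79, 2.21], [0.23, 2.52], [-1.04, 4.18], [0, 3.07], [-2.55, 2.55]. Speed limits (rad/s): [2.22, 2.22, 2.57, 3.14, 3.14, 3.14].

## Interface

Orientations are given as [roll, pitch, yaw] about the fixed x, y, z axes, in that order (R = Rz(yaw) Ry(pitch) Rx(roll)).
In Python, from station import ctrl gives the robot as it stands.
- The arm moves only by the tool send_rows, never from a script. Its argument "series" is a list of rows, each a list of 7 numbers: the turn, a rotation vector about the tool's x, y, z in degrees, then the shift along the tool's x, y, z in m, then the gripper's target within -1 to 1 (fully open at 1, half-way at 0, shut at -1). A call has 1 to 8 rows; each row is the pose to reach, as a shift and turn from the pose commanded when the call began, along the tool's axes at that moment; what a row does not reach only later rows make up. A row lasts 1/10 s, in which the tool goes at most 50 mm and 8.59 degrees, less where a joint would pass 70% of its speed; a pose out of reach is approached as far as the arm can. A call with a gripper value outside its range is refused whole. The fingers move at their own pace and stop on an object; "force" is the grip in N (left out, the last holds). Time passes only in rows, so rows that repeat a pose let the fingers close. It gives the time, the measured TCP pose, the force and the opening at its end, in the units of the state.
- ctrl.get_obs(): the state, without advancing time (a new reading comes with each control period).
- ctrl.camera(name): name is "scene" or "top"; returns a dict with "pixels" (384x512x3 uint8, red, green, blue), "z_map" (384x512 float32, m along the optical axis (not along the pixel's ray), 0 where there is no reading), "fov_y" (degrees; the focal length in pixels is half the picture's height over the tangent of half this angle, whatever the lens; pixels are square), "cx", "cy" (the principal point, pixels), "R" (3x3) and "t" (3): a world point X has camera coordinates R X + t. Camera axes: x right, y down, z forward; pixel columns grow to the right and rows downward; lengths in m; the calibration is good to about 2 mm. A picture is of the moment at which its call begins.
- ctrl.hand_in(): hands the job in, once; it reports no verdict.
The state is a dict: "time_s": time; "qpos": joint angles; "joint_vel": joint speeds; "tau": joint torques, N m; "ee_pos": TCP position; "eef_rot": TCP orientation; "force": force on the tool from outside, world axes, zero at the start; "moment": the same for the moment, N m; "grip_width": finger opening in m.
Only numpy, scipy, OpenCV 4.12 (cv2) and the standard library are available. Lean on these libraries where they do the work, as an engineer would, in place of code of your own. Each camera call takes 0.05 s, during which the arm holds its last target.

## Working session

There is one attempt and no reset: what is moved stays moved. The work goes in short steps, Python scripts to look and compute and a tool call to move; the robot and the scene stay as the last step left them, time stands still between calls to the robot, and variables do not carry over. Pictures are saved under pics/ and viewed, and the job is handed in when it is done.

Besides the shell and the picture viewer there is one more tool, called after "Emit:" as name(argument=value, ...) on one line, values as JSON. send_rows: Moves the arm, as the interface text tells. Its arguments: {"type":"object","properties":{"series":{"type":"array"},"force":{"type":"number"}},"required":["series"]}

```bash
ls; mkdir -p pics
python3 - <<'E'
from station import ctrl
import cv2, numpy as np
print(ctrl.get_obs(), ctrl.finger_overhang)
for n in("scene","top"):
    c=ctrl.camera(n); np.savez(f"{n}0.npz",**c)
    cv2.imwrite(f"pics/{n}0.png",c["pixels"][:,:,::-1]); print(n,c["fov_y"],c["cx"],c["cy"],c["R"],c["t"])
E
```

```text
pics
{'time_s': 0.0, 'qpos': array([-1.17161671e+00,  3.00458202e-01,  1.52158012e+00,  4.42388834e-06,
        1.32070984e+00, -6.66007272e-02]), 'joint_vel': array([-1.49713914e-03, -1.33437194e-03, -6.05101899e-05, -5.40725604e-04,
       -6.72951180e-04,  3.36035572e-04]), 'tau': array([-4.39662963e-04, -5.31802726e+01, -3.52736056e+01,  7.08753197e-02,
        2.43863388e-02, -8.89891680e-05]), 'ee_pos': array([ 0.24691932, -0.49118565,  0.2238938 ]), 'eef_rot': array([-3.14043999e+00, -8.11761525e-05,  4.65779201e-01]), 'force': array([-0.24353493, -0.7940883 , -0.3853516 ]), 'moment': array([ 0.00246495, -0.02602379,  0.00197751]), 'grip_width': 0.09400317110301903} 0.019
scene 52.277999873738246 252.25316681680127 197.92497795806372 [[-0.24559821  0.96931993  0.01001915]
 [ 0.6809499   0.1798711  -0.70989691]
 [-0.68991938 -0.16752688 -0.70423433]] [ 0.13365618 -0.30899789  1.35500778]
top 56.578714370269466 261.66805843617396 194.62639286868907 [[-0.02060147 -0.99940152 -0.02778816]
 [-0.98937152  0.02438056 -0.14335124]
 [ 0.14394294  0.02453957 -0.98928168]] [0.02692202 0.48169715 0.77440204]
```

View pics/top0.png

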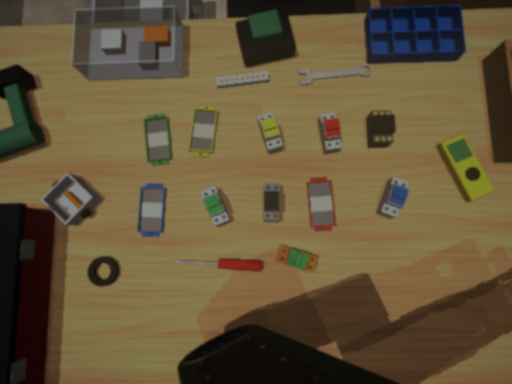

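View pics/scene0.png

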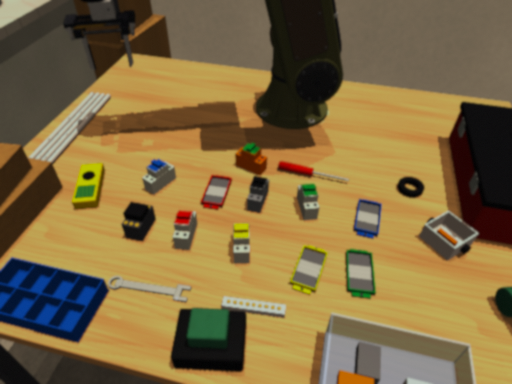

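```bash
cat > h.py <<'E'
import numpy as np, cv2
def world(c):
    z=c["z_map"].astype(float); H,W=z.shape
    f=H/2/np.tan(np.radians(float(c["fov_y"]))/2)
    u,v=np.meshgrid(np.arange(W),np.arange(H))
    P=np.stack([(u-c["cx"])/f*z,(v-c["cy"])/f*z,z],-1)
    return (P-c["t"])@c["R"]
def plane(c,px,h):
    f=c["pixels"].shape[0]/2/np.tan(np.radians(float(c["fov_y"]))/2)
    px=np.atleast_2d(px).astype(float)
    d=np.c_[(px[:,0]-c["cx"])/f,(px[:,1]-c["cy"])/f,np.ones(len(px))]@c["R"]
    o=-c["R"].T@c["t"]; s=(h-o[2])/d[:,2]
    return o+d*s[:,None]
def rect(xy):
    (x,y),(w,h),a=cv2.minAreaRect((xy*1000).astype(np.float32))
    if w<h: w,h,a=h,w,a+90
    a=(a+90)%180-90
    return round(x/1000,4),round(y/1000,4),round(w,1),round(h,1),round(a,1)
E
python3 - <<'E'
from h import *
for n in("top","scene"):
    c=dict(np.load(n+"0.npz")); W=world(c); z=W[...,2]
    ok=c["z_map"]>0
    print(n,"valid",ok.mean())
    m=(ok&(z>0.02)&(z<0.1)&(W[...,0]>.2)&(W[...,0]<.75)&(abs(W[...,1])<.45)).astype(np.uint8)
    k,l,s,ce=cv2.connectedComponentsWithStats(m)
    hsv=cv2.cvtColor(c["pixels"],cv2.COLOR_RGB2HSV)
    for i in range(1,k):
        if s[i,4]<100: continue
        q=W[l==i]; hs=hsv[(l==i)&(hsv[...,1]>150)]
        print("blob",ce[i].round(),s[i,4],rect(q[:,:2]),"zmax %.4f"%np.percentile(q[:,2],98),"hue",np.median(hs[:,0]) if len(hs) else None)
    for nm,lo,hi in(("red",172,6),("blue",105,125),("green",55,85),("yellow",24,33)):
        h=hsv[...,0]; a=(h>=lo)&(h<=hi) if lo<hi else (h>=lo)|(h<=hi)
        a=(a&(hsv[...,1]>(130))&(hsv[...,2]>50)).astype(np.uint8)
        k,l,s,ce=cv2.connectedComponentsWithStats(a)
        for i in range(1,k):
            if s[i,4]<60 or s[i,4]>2000: continue
            v,u=np.nonzero(l==i); 
            zz=np.median(z[l==i]); P=plane(c,np.c_[u,v],.012)
            print(nm,ce[i].round(),s[i,4],rect(P[:,:2]),"zmed %.4f"%zz)
E
```

```text
top valid 0.9959615071614584
blob [381. 127.] 879 (0.6316, -0.26, 76.7, 46.5, -1.2) zmax 0.0707 hue 23.0
blob [270. 131.] 634 (0.6308, -0.0051, 85.3, 36.2, 15.6) zmax 0.0761 hue 31.0
blob [330. 131.] 700 (0.626, -0.1446, 86.0, 36.9, 7.4) zmax 0.0761 hue 4.0
blob [457. 159.] 877 (0.5424, -0.4243, 147.2, 51.5, 0.2) zmax 0.0323 hue 30.0
blob [394. 197.] 798 (0.4699, -0.2788, 85.5, 36.6, -22.5) zmax 0.0762 hue None
blob [ 83. 202.] 359 (0.4834, 0.4261, 97.3, 47.2, 0.1) zmax 0.0449 hue None
blob [271. 202.] 621 (0.4655, -0.0049, 83.9, 35.7, -1.8) zmax 0.0765 hue None
blob [215. 206.] 666 (0.4605, 0.1228, 85.7, 35.9, 21.8) zmax 0.0763 hue None
blob [296. 259.] 662 (0.3382, -0.0571, 84.8, 36.0, 71.9) zmax 0.0766 hue 16.0
blob [240. 265.] 364 (0.3277, 0.0705, 99.8, 22.3, 85.1) zmax 0.0264 hue 3.0
red [332. 127.] 239 (0.6434, -0.154, 42.6, 33.3, 7.3) zmed 0.0662
red [318. 180.] 68 (0.5168, -0.1169, 39.6, 9.5, 88.5) zmed 0.0048
red [322. 227.] 83 (0.4075, -0.1164, 46.5, 18.0, 77.3) zmed 0.0043
red [240. 264.] 382 (0.3266, 0.0704, 98.6, 20.5, 85.4) zmed 0.0229
blue [400. 192.] 103 (0.4838, -0.3
[... 2088 characters left out ...]
yellow [307. 271.] 508 (0.6532, 0.1561, 129.5, 63.5, -7.9) zmed 0.0081
yellow [387. 270.] 175 (0.6068, 0.3129, 110.3, 102.6, -51.3) zmed 0.0016
yellow [219. 267.] 73 (0.701, -0.0391, 89.7, 8.5, -89.6) zmed 0.0013
yellow [280. 296.] 68 (0.7382, 0.1066, 72.3, 5.2, -88.4) zmed 0.0010
yellow [447. 317.] 169 (0.7004, 0.439, 113.1, 10.2, 89.9) zmed 0.0013
yellow [303. 324.] 157 (0.7881, 0.1612, 95.5, 8.4, -89.0) zmed 0.0011
yellow [273. 351.] 260 (0.8555, 0.1273, 112.0, 13.3, -85.2) zmed 0.0009
yellow [493. 361.] 68 (0.773, 0.5179, 64.7, 3.7, -88.8) zmed 0.0009
yellow [502. 370.] 75 (0.7896, 0.5262, 45.3, 13.6, -85.6) zmed 0.0012
yellow [200. 379.] 101 (0.9392, 0.0037, 56.3, 6.9, 87.1) zmed 0.0009
```

Run:
```python
from h import *
for n in("top","scene"):
    c=dict(np.load(n+"0.npz")); W=world(c); z=W[...,2]
    m=(c["z_map"]>0)&(W[...,0]>.2)&(W[...,0]<.8)
    print(n)
    for nm,x,y in(("red",.463,-.118),("blue",.455,.265),("green",.625,.262),("yellow",.65,.156)):
        r=m&(abs(W[...,0]-x)<.09)&(abs(W[...,1]-y)<.05)
        flo=np.median(z[r&(z<.003)])
        a=(r&(z>flo+.0022)&(z<.02)).astype(np.uint8)
        k,l,s,ce=cv2.connectedComponentsWithStats(a)
        i=1+np.argmax(s[1:,4]); q=W[l==i]
        fl=q[(q[:,2]>.0)]
        print(nm,ce[i].round(),s[i,4],rect(q[:,:2]),q[:,:2].mean(0).round(4),"table %.4f"%flo, np.percentile(q[:,2],[5,50,95]).round(4))
c=dict(np.load("top0.npz"))
cr=c["pixels"][90:290,130:430,::-1]
cv2.imwrite("pics/crop0.png",cv2.convertScaleAbs(cv2.resize(cr,(800,533),interpolation=cv2.INTER_CUBIC),alpha=1.4))
```

```text
top
red [321. 203.] 1137 (0.4633, -0.1218, 126.1, 62.8, 1.4) [ 0.4625 -0.1209] table -0.0007 [0.0018 0.0036 0.0115]
blue [151. 210.] 1129 (0.4574, 0.2763, 128.4, 62.6, -1.6) [0.457  0.2784] table -0.0006 [0.0018 0.0038 0.0114]
green [157. 139.] 1030 (0.6302, 0.267, 127.8, 60.7, 5.7) [0.629  0.2678] table -0.0009 [0.0016 0.0036 0.0114]
yellow [203. 131.] 1050 (0.6489, 0.1564, 128.1, 62.3, -9.5) [0.6476 0.1571] table -0.0009 [0.0016 0.0036 0.0112]
scene
red [216. 191.] 718 (0.4606, -0.1197, 137.1, 70.7, 7.6) [ 0.4653 -0.1202] table 0.0014 [0.0042 0.0066 0.014 ]
blue [368. 218.] 851 (0.4585, 0.2795, 139.0, 65.8, -2.9) [0.4599 0.2789] table 0.0015 [0.0042 0.0066 0.0143]
green [360. 273.] 1222 (0.6272, 0.2699, 135.0, 65.4, 5.9) [0.632  0.2695] table 0.0012 [0.0039 0.0061 0.0138]
yellow [308. 269.] 1169 (0.6459, 0.1561, 133.2, 63.7, -9.3) [0.6506 0.1566] table 0.0011 [0.0038 0.006  0.0138]
```

View pics/crop0.png

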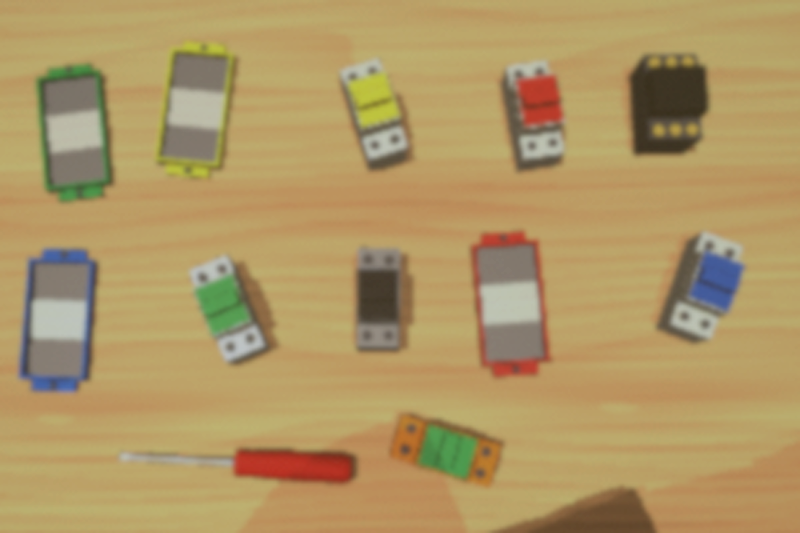

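Run:
```python
from h import *
for n in("top","scene"):
    c=dict(np.load(n+"0.npz")); W=world(c); z=W[...,2]
    hsv=cv2.cvtColor(c["pixels"],cv2.COLOR_RGB2HSV)
    print(n)
    for nm,x,y,b in(("red",.463,-.121,0),("blue",.458,.277,0),("green",.63,.268,0),("yellow",.648,.157,0)):
        off=-.0008 if n=="top" else .0013
        r=(abs(W[...,0]-x)<.09)&(abs(W[...,1]-y)<.05)
        rim=r&(z>off+.009)&(z<.02); q=W[rim][:,:2]
        fl=(r&(hsv[...,1]<75)&(z>off+.002)).astype(np.uint8)
        k,l,s,ce=cv2.connectedComponentsWithStats(fl); i=1+np.argmax(s[1:,4]); 
        v,u=np.nonzero(l==i); g=plane(c,np.c_[u,v],.004)[:,:2]
        all_=W[r&(z>off+.0022)&(z<.02)][:,:2]
        d=all_-all_.mean(0); w,V=np.linalg.eigh(d.T@d); e=V[:,1]; 
        print(nm,"rim",rect(q),"floor",rect(g),g.mean(0).round(4),"pca %.1f"%np.degrees(np.arctan(e[1]/e[0])))
```

```text
top
red rim (0.4633, -0.1204, 107.1, 58.4, 3.0) floor (0.4634, -0.1215, 97.7, 50.5, 4.0) [ 0.4629 -0.1217] pca 0.8
blue rim (0.4578, 0.2777, 106.6, 59.4, -2.7) floor (0.4589, 0.2794, 106.9, 62.1, -3.0) [0.4578 0.2805] pca -1.0
green rim (0.6302, 0.2677, 107.4, 58.7, 6.0) floor (0.6312, 0.2682, 99.6, 52.2, 6.8) [0.6301 0.2678] pca 6.2
yellow rim (0.6482, 0.1565, 107.8, 58.5, -7.4) floor (0.6498, 0.1569, 95.5, 49.4, -7.9) [0.6493 0.1569] pca -6.2
scene
red rim (0.4632, -0.1201, 113.0, 58.9, 3.3) floor (0.4565, -0.123, 87.8, 47.0, 2.9) [ 0.4578 -0.1226] pca 2.0
blue rim (0.4559, 0.2784, 112.0, 58.1, -3.1) floor (0.4505, 0.2797, 119.0, 59.6, -3.0) [0.4499 0.2806] pca -0.2
green rim (0.6292, 0.2686, 110.2, 59.0, 6.1) floor (0.6251, 0.2694, 96.1, 49.3, 5.1) [0.6266 0.2695] pca 6.3
yellow rim (0.6472, 0.1571, 109.7, 58.1, -7.4) floor (0.6439, 0.1569, 91.2, 48.3, -7.2) [0.6455 0.1567] pca -5.9
```

```bash
cat > d.py <<'E'
import sys, numpy as np
from station import ctrl
from scipy.spatial.transform import Rotation as Ro
def go(x,y,z,yawdeg):
    o=ctrl.get_obs(); R=Ro.from_euler("xyz",o["eef_rot"]).as_matrix()
    T=Ro.from_euler("xyz",[np.pi,0,np.radians(yawdeg)]).as_matrix()
    print("pos",o["ee_pos"].round(4),"rpy",np.degrees(o["eef_rot"]).round(2),"w",round(o["grip_width"],4),"t",round(o["time_s"],2),"F",o["force"].round(1))
    print("turn",Ro.from_matrix(R.T@T).as_rotvec(degrees=True).round(2),"shift",(R.T@(np.array([x,y,z])-o["ee_pos"])).round(4))
go(*map(float,sys.argv[1:5]))
E
python3 d.py .470 -.2785 .15 -23.5
```

```text
pos [ 0.2469 -0.4912  0.224 ] rpy [-179.94   -0.     26.69] w 0.0944 t 0.1 F [-0.2  0.4 -0.3]
turn [-5.000e-02  2.000e-02  5.019e+01] shift [ 0.2948 -0.0898  0.0741]
```

What could be mistaken for the targets, in top-camera pixels:
- **Blue:** breaker at (395,197). The blue tray is at (415,33).
- **Green:** breaker at (215,205). The orange look-alike with a green plate is at (298,258).
- **Yellow:** breaker at (270,132). The yellow meter is at (465,168).
- **Red:** breaker at (330,132). The screwdriver is at (240,265).
- **Not wanted:** the grey breaker at (272,202) and the contactor at (381,127).

The crop confirms that the four chosen breakers have white bodies. Their measured bases (about 85 x 36 mm) and tops (76 mm) match the description. The enclosure rims measure about 107 x 58 mm, as they should.

Emit:
send_rows(series=[[0,0,7,0.037,-0.011,0.009,0.3],[0,0,14,0.074,-0.022,0.018,0.3],[0,0,21,0.111,-0.034,0.027,0.3],[0,0,28,0.148,-0.045,0.036,0.3],[0,0,35,0.185,-0.056,0.045,0.3],[0,0,42,0.222,-0.067,0.055,0.3],[0,0,48,0.259,-0.078,0.064,0.3],[0,0,50.2,0.295,-0.09,0.074,0.3]], force=30)

```text
time_s: 0.9
ee_pos: [0.4711, -0.2772, 0.1499]
eef_rot: [-3.142, 0.0, -0.414]
force: [-0.4, -0.2, -0.1]
grip_width: 0.0611
```

```bash
python3 d.py .470 -.2785 .045 -23.5
```

```text
pos [ 0.4711 -0.2772  0.1499] rpy [-1.800e+02  1.000e-02 -2.374e+01] w 0.0611 t 0.9 F [-0.4 -0.2 -0.1]
turn [-0.    0.01 -0.24] shift [-0.0005  0.0017  0.1049]
```

Emit:
send_rows(series=[[0,0,0,0,0.001,0.025,0.3],[0,0,0,0,0.001,0.05,0.3],[0,0,0,0,0.001,0.075,0.3],[0,0,0,0,0.001,0.095,0.3],[0,0,0,0,0.001,0.105,0.3],[0,0,0,0,0.001,0.105,0.3],[0,0,0,0,0.001,0.105,-0.4],[0,0,0,0,0.001,0.105,-0.4]])

```text
time_s: 1.7
ee_pos: [0.4702, -0.2797, 0.0465]
eef_rot: [3.141, -0.002, -0.41]
force: [-0.9, 0.6, 0.2]
grip_width: 0.0486
```

Emit:
send_rows(series=[[0,0,0,0,0,0,-0.4],[0,0,0,0,0,0,-0.4],[0,0,0,0,0,0,-0.4]])

```text
time_s: 2.0
ee_pos: [0.47, -0.2796, 0.0462]
eef_rot: [3.141, -0.001, -0.41]
force: [-1.4, 0.6, 5.4]
grip_width: 0.0356
```

```bash
python3 d.py .457 .278 .18 -2.9
```

```text
pos [ 0.47   -0.2796  0.0462] rpy [ 1.7999e+02 -6.0000e-02 -2.3520e+01] w 0.0356 t 2.0 F [-1.4  0.6  5.4]
turn [ 2.000e-02 -6.000e-02 -2.062e+01] shift [-0.2343 -0.5061 -0.1342]
```

Emit:
send_rows(series=[[0,0,0,0,0,0,-1],[0,0,0,0,0,-0.015,-1],[0,0,0,0,0,-0.04,-1],[0,0,0,0,0,-0.07,-1],[0,0,0,0,0,-0.1,-1],[0,0,0,0,0,-0.13,-1],[0,0,0,0,0,-0.134,-1]])

```text
time_s: 2.7
ee_pos: [0.4707, -0.28, 0.1836]
eef_rot: [3.14, -0.006, -0.41]
force: [-0.2, -0.1, -2.9]
grip_width: 0.036
```

```bash
python3 d.py .457 .278 .18 -2.9
```

```text
pos [ 0.4707 -0.28    0.1836] rpy [179.94  -0.33 -23.51] w 0.036 t 2.7 F [-0.2 -0.1 -2.9]
turn [  0.12  -0.32 -20.61] shift [-0.2352 -0.5062  0.0017]
```

Emit:
send_rows(series=[[0,0,0,-0.01,-0.02,0,-1],[0,0,0,-0.025,-0.055,0,-1],[0,0,0,-0.042,-0.091,0,-1],[0,0,0,-0.059,-0.127,0,-1],[0,0,0,-0.076,-0.163,0,-1],[0,0,0,-0.093,-0.199,0,-1],[0,0,0,-0.11,-0.235,0,-1],[0,0,0,-0.127,-0.271,0,-1]])

```text
time_s: 3.5
ee_pos: [0.4606, 0.0213, 0.1787]
eef_rot: [3.141, 0.001, -0.41]
force: [0.7, 0.2, -2.6]
grip_width: 0.0357
```

Emit:
send_rows(series=[[0,0,-3,-0.018,-0.038,0,-1],[0,0,-7,-0.035,-0.076,0,-1],[0,0,-11,-0.053,-0.114,0,-1],[0,0,-15,-0.07,-0.152,0,-1],[0,0,-19,-0.088,-0.19,0,-1],[0,0,-20.6,-0.102,-0.22,0,-1],[0,0,-20.6,-0.108,-0.235,0,-1],[0,0,-20.6,-0.108,-0.235,0,-1]])

```text
time_s: 4.3
ee_pos: [0.4556, 0.2794, 0.1785]
eef_rot: [3.141, 0.001, -0.05]
force: [0.7, 0.1, -3.0]
grip_width: 0.0358
```

```bash
python3 d.py .457 .278 .051 -2.9
```

```text
pos [0.4556 0.2794 0.1785] rpy [ 1.7996e+02  7.0000e-02 -2.8400e+00] w 0.0358 t 4.3 F [ 0.7  0.1 -3. ]
turn [0.04 0.07 0.06] shift [0.0016 0.0012 0.1275]
```

Emit:
send_rows(series=[[0,0,0,0.001,0.001,0.02,-1],[0,0,0,0.001,0.001,0.05,-1],[0,0,0,0.001,0.001,0.08,-1],[0,0,0,0.001,0.001,0.1,-1],[0,0,0,0.001,0.001,0.113,-1],[0,0,0,0.001,0.001,0.12,-1],[0,0,0,0.001,0.001,0.126,-1],[0,0,0,0.001,0.001,0.127,-1]])

```text
time_s: 5.1
ee_pos: [0.4572, 0.2771, 0.0525]
eef_rot: [-3.142, -0.0, -0.051]
force: [0.9, 0.1, -2.0]
grip_width: 0.0359
```

```bash
python3 d.py .457 .278 .051 -2.9;  python3 - <<'E'
from station import ctrl
import cv2
c=ctrl.camera("scene");cv2.imwrite("pics/s1.png",cv2.resize(c["pixels"][130:300,270:470,::-1],(800,680)[:2] if 0 else (700,595)))
E
```

```text
pos [0.4572 0.2771 0.0525] rpy [-1.80e+02 -1.00e-02 -2.93e+00] w 0.0359 t 5.1 F [ 0.9  0.1 -2. ]
turn [-0.   -0.01 -0.03] shift [-0.0003 -0.0009  0.0015]
```

View pics/s1.png

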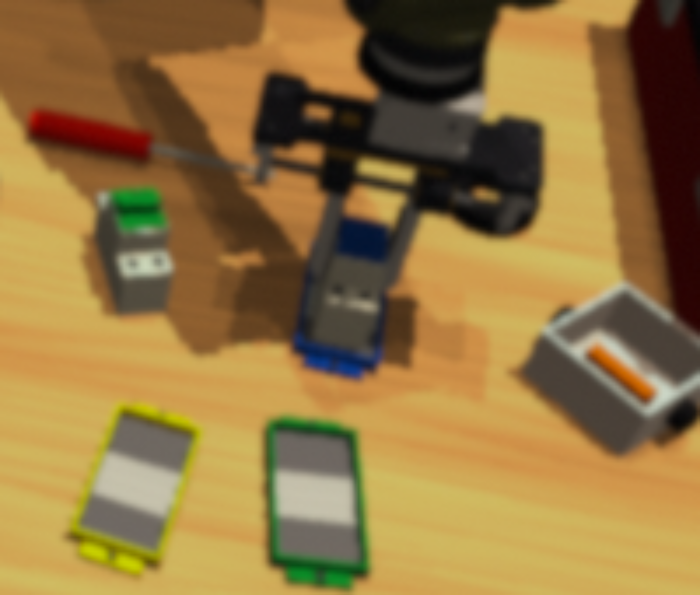

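The blue breaker sits inside the blue rim (crop pixel 340,320), centred and upright. Next I lower it slightly, release it and go up.

Emit:
send_rows(series=[[0,0,0,0,0,0.002,-1],[0,0,0,0,0,0.002,-1],[0,0,0,0,0,0.002,0.2],[0,0,0,0,0,0.002,0.2],[0,0,0,0,0,0.002,0.2],[0,0,0,0,0,-0.02,0.2],[0,0,0,0,0,-0.06,0.2],[0,0,0,0,0,-0.11,0.2]])

```text
time_s: 5.95
ee_pos: [0.4563, 0.2769, 0.1627]
eef_rot: [3.14, 0.003, -0.051]
force: [0.5, -0.2, 1.0]
grip_width: 0.0562
```

```bash
python3 d.py .4607 .123 .15 22.2
```

```text
pos [0.4563 0.2769 0.1627] rpy [ 1.7991e+02  1.5000e-01 -2.9100e+00] w 0.0562 t 5.95 F [ 0.5 -0.2  1. ]
turn [  0.05   0.17 -25.11] shift [0.0122 0.1534 0.0129]
```

Emit:
send_rows(series=[[0,0,-4,0.002,0.03,0.003,0.3],[0,0,-9,0.004,0.06,0.006,0.3],[0,0,-15,0.007,0.09,0.009,0.3],[0,0,-21,0.01,0.12,0.012,0.3],[0,0,-25,0.012,0.145,0.013,0.3],[0,0,-25.1,0.012,0.153,0.013,0.3],[0,0,-25.1,0.012,0.153,0.013,0.3]])

```text
time_s: 6.65
ee_pos: [0.4614, 0.1235, 0.1497]
eef_rot: [3.142, -0.0, 0.384]
force: [0.0, 0.5, 0.3]
grip_width: 0.0611
```

```bash
python3 d.py .4607 .123 .045 22.2
```

```text
pos [0.4614 0.1235 0.1497] rpy [ 1.8e+02 -2.0e-02  2.2e+01] w 0.0611 t 6.65 F [0.  0.5 0.3]
turn [ 0.   -0.02 -0.2 ] shift [-9.000e-04  1.000e-04  1.047e-01]
```

Emit:
send_rows(series=[[0,0,0,0,0,0.025,0.3],[0,0,0,0,0,0.05,0.3],[0,0,0,0,0,0.075,0.3],[0,0,0,0,0,0.095,0.3],[0,0,0,0,0,0.105,0.3],[0,0,0,0,0,0.105,0.3],[0,0,0,0,0,0.105,-1],[0,0,0,0,0,0.105,-1]])

```text
time_s: 7.45
ee_pos: [0.4619, 0.1242, 0.0455]
eef_rot: [3.141, -0.002, 0.387]
force: [0.4, -0.1, -0.3]
grip_width: 0.0486
```

Emit:
send_rows(series=[[0,0,0,0,0,0,-1],[0,0,0,0,0,0,-1],[0,0,0,0,0,0,-1],[0,0,0,0,0,-0.015,-1],[0,0,0,0,0,-0.05,-1],[0,0,0,0,0,-0.09,-1],[0,0,0,0,0,-0.134,-1],[0,0,0,0,0,-0.134,-1]])

```text
time_s: 8.25
ee_pos: [0.4632, 0.1242, 0.1837]
eef_rot: [3.14, -0.008, 0.387]
force: [-0.8, 0.3, -3.3]
grip_width: 0.0359
```

```bash
python3 d.py .630 .268 .18 6.0
```

```text
pos [0.4632 0.1242 0.1837] rpy [179.9   -0.48  22.19] w 0.0359 t 8.25 F [-0.8  0.3 -3.3]
turn [ 0.03 -0.5  16.19] shift [ 0.2087 -0.0702  0.0053]
```

Emit:
send_rows(series=[[0,0,2,0.02,-0.007,0,-1],[0,0,5,0.055,-0.018,0,-1],[0,0,8,0.09,-0.03,0.002,-1],[0,0,11,0.125,-0.042,0.003,-1],[0,0,14,0.16,-0.054,0.004,-1],[0,0,16.2,0.19,-0.064,0.004,-1],[0,0,16.2,0.209,-0.07,0.004,-1],[0,0,16.2,0.209,-0.07,0.004,-1]])

```text
time_s: 9.05
ee_pos: [0.6289, 0.2687, 0.1721]
eef_rot: [3.141, 0.002, 0.105]
force: [-0.3, 0.1, -2.4]
grip_width: 0.0361
```

```bash
python3 d.py .631 .269 .0495 6.0
```

```text
pos [0.6289 0.2687 0.1721] rpy [1.7998e+02 1.2000e-01 6.0300e+00] w 0.0361 t 9.05 F [-0.3  0.1 -2.4]
turn [0.02 0.12 0.03] shift [ 2.400e-03 -1.000e-04  1.226e-01]
```

Emit:
send_rows(series=[[0,0,0,0.001,0,0.02,-1],[0,0,0,0.001,0,0.05,-1],[0,0,0,0.001,0,0.08,-1],[0,0,0,0.001,0,0.1,-1],[0,0,0,0.001,0,0.11,-1],[0,0,0,0.001,0,0.118,-1],[0,0,0,0.001,0,0.119,-1],[0,0,0,0.001,0,0.119,-1]])

```text
time_s: 9.85
ee_pos: [0.6297, 0.2678, 0.0562]
eef_rot: [-3.141, -0.001, 0.104]
force: [-1.0, 0.6, -1.6]
grip_width: 0.0356
```

```bash
python3 d.py .631 .269 .0495 6.0
```

```text
pos [0.6297 0.2678 0.0562] rpy [-1.7999e+02 -6.0000e-02  5.9800e+00] w 0.0356 t 9.85 F [-1.   0.6 -1.6]
turn [-0.01 -0.06 -0.02] shift [ 0.0014 -0.0011  0.0067]
```

Emit:
send_rows(series=[[0,0,0,0.001,-0.001,0.004,-1],[0,0,0,0.001,-0.001,0.0065,-1],[0,0,0,0.001,-0.001,0.0065,-1]])

```text
time_s: 10.15
ee_pos: [0.6304, 0.2689, 0.0492]
eef_rot: [-3.141, -0.001, 0.105]
force: [1.0, -0.1, -0.7]
grip_width: 0.0358
```

```bash
python3 d.py .631 .269 .0495 6.0
```

```text
pos [0.6304 0.2689 0.0492] rpy [-1.7999e+02 -4.0000e-02  5.9900e+00] w 0.0358 t 10.15 F [ 1.  -0.1 -0.7]
turn [-0.01 -0.04 -0.01] shift [ 0.0006 -0.     -0.0003]
```

Emit:
send_rows(series=[[0,0,0,0,0,0,0.2],[0,0,0,0,0,0,0.2],[0,0,0,0,0,0,0.2],[0,0,0,0,0,-0.02,0.2],[0,0,0,0,0,-0.06,0.2],[0,0,0,0,0,-0.105,0.2],[0,0,0,0,0,-0.105,0.2]])

```text
time_s: 10.85
ee_pos: [0.6324, 0.2696, 0.1613]
eef_rot: [-3.139, -0.01, 0.105]
force: [0.3, 0.7, -0.1]
grip_width: 0.0566
```

```bash
python3 d.py .6308 -.005 .15 15.7
```

```text
pos [0.6324 0.2696 0.1613] rpy [-179.85   -0.59    5.99] w 0.0566 t 10.85 F [ 0.3  0.7 -0.1]
turn [-0.1  -0.6  -9.71] shift [-0.0304  0.273   0.0103]
```

Emit:
send_rows(series=[[0,0,0,-0.003,0.025,0.003,0.3],[0,0,-2,-0.008,0.07,0.005,0.3],[0,0,-4,-0.013,0.115,0.006,0.3],[0,0,-6,-0.018,0.16,0.006,0.3],[0,0,-8,-0.023,0.205,0.006,0.3],[0,0,-9.7,-0.027,0.245,0.006,0.3],[0,0,-9.7,-0.031,0.273,0.006,0.3],[0,0,-9.7,-0.031,0.273,0.006,0.3]])

```text
time_s: 11.65
ee_pos: [0.6278, -0.0093, 0.1478]
eef_rot: [3.141, 0.0, 0.27]
force: [-0.0, 0.8, 0.1]
grip_width: 0.0607
```

```bash
python3 d.py .6308 -.005 .046 15.7
```

```text
pos [ 0.6278 -0.0093  0.1478] rpy [1.7998e+02 1.0000e-02 1.5470e+01] w 0.0607 t 11.65 F [-0.   0.8  0.1]
turn [ 0.02  0.01 -0.23] shift [ 0.0041 -0.0034  0.1018]
```

Emit:
send_rows(series=[[0,0,0,0,0,0,0.3],[0,0,0,0,0,0,0.3]])

```text
time_s: 11.85
ee_pos: [0.6279, -0.0049, 0.1478]
eef_rot: [-3.141, -0.0, 0.275]
force: [0.4, -0.3, -0.3]
grip_width: 0.0609
```

```bash
python3 d.py .6308 -.005 .046 15.7
```

```text
pos [ 0.6279 -0.0049  0.1478] rpy [-179.99   -0.     15.74] w 0.0609 t 11.85 F [ 0.4 -0.3 -0.3]
turn [-0.01 -0.    0.04] shift [0.0027 0.0009 0.1018]
```

Emit:
send_rows(series=[[0,0,0,0.003,0.001,0.025,0.3],[0,0,0,0.003,0.001,0.05,0.3],[0,0,0,0.003,0.001,0.075,0.3],[0,0,0,0.003,0.001,0.095,0.3],[0,0,0,0.003,0.001,0.102,0.3],[0,0,0,0.003,0.001,0.102,0.3],[0,0,0,0.003,0.001,0.102,-1],[0,0,0,0.003,0.001,0.102,-1]])

```text
time_s: 12.65
ee_pos: [0.6317, -0.0059, 0.0472]
eef_rot: [3.141, -0.002, 0.274]
force: [-1.2, 0.3, -0.3]
grip_width: 0.0485
```

Emit:
send_rows(series=[[0,0,0,0,0,0,-1],[0,0,0,0,0,0,-1],[0,0,0,0,0,0,-1]])

```text
time_s: 12.95
ee_pos: [0.6314, -0.0061, 0.0467]
eef_rot: [3.141, -0.001, 0.274]
force: [-1.9, 0.3, 5.5]
grip_width: 0.0357
```

Emit:
send_rows(series=[[0,0,0,0,0,-0.015,-1],[0,0,0,0,0,-0.05,-1],[0,0,0,0,0,-0.09,-1],[0,0,0,0,0,-0.13,-1],[0,0,0,0,0,-0.13,-1],[0,0,0,0,0,-0.13,-1]])

```text
time_s: 13.55
ee_pos: [0.6311, -0.0061, 0.1769]
eef_rot: [3.141, -0.001, 0.274]
force: [-0.6, 0.1, -2.4]
grip_width: 0.0357
```

```bash
python3 d.py .648 .157 .18 -7.4
```

```text
pos [ 0.6311 -0.0061  0.1769] rpy [ 1.7997e+02 -7.0000e-02  1.5690e+01] w 0.0357 t 13.55 F [-0.6  0.1 -2.4]
turn [ 1.000e-02 -7.000e-02  2.309e+01] shift [ 0.0604 -0.1525 -0.0031]
```

Emit:
send_rows(series=[[0,0,3,0.008,-0.02,0,-1],[0,0,8,0.02,-0.05,0,-1],[0,0,13,0.032,-0.08,0,-1],[0,0,18,0.044,-0.11,0,-1],[0,0,22,0.054,-0.138,0,-1],[0,0,23.1,0.06,-0.152,0,-1],[0,0,23.1,0.06,-0.152,0,-1],[0,0,23.1,0.06,-0.152,0,-1]])

```text
time_s: 14.35
ee_pos: [0.6473, 0.156, 0.1746]
eef_rot: [3.141, 0.002, -0.128]
force: [0.1, -0.5, -2.0]
grip_width: 0.0358
```

```bash
python3 d.py .648 .157 .0505 -7.4
```

```text
pos [0.6473 0.156  0.1746] rpy [ 1.7995e+02  1.2000e-01 -7.3600e+00] w 0.0358 t 14.35 F [ 0.1 -0.5 -2. ]
turn [0.05 0.12 0.04] shift [ 0.0009 -0.0012  0.1241]
```

Emit:
send_rows(series=[[0,0,0,0.001,-0.001,0.02,-1],[0,0,0,0.001,-0.001,0.05,-1],[0,0,0,0.001,-0.001,0.08,-1],[0,0,0,0.001,-0.001,0.1,-1],[0,0,0,0.001,-0.001,0.11,-1],[0,0,0,0.001,-0.001,0.119,-1],[0,0,0,0.001,-0.001,0.12,-1],[0,0,0,0.001,-0.001,0.12,-1]])

```text
time_s: 15.15
ee_pos: [0.6492, 0.1572, 0.0567]
eef_rot: [-3.141, -0.001, -0.13]
force: [0.3, 0.3, -1.3]
grip_width: 0.0356
```

```bash
python3 d.py .648 .157 .0505 -7.4
```

```text
pos [0.6492 0.1572 0.0567] rpy [-1.7998e+02 -5.0000e-02 -7.4200e+00] w 0.0356 t 15.15 F [ 0.3  0.3 -1.3]
turn [-0.02 -0.05 -0.02] shift [-0.0012  0.0003  0.0062]
```

Emit:
send_rows(series=[[0,0,0,-0.001,0,0.004,-1],[0,0,0,-0.001,0,0.006,-1],[0,0,0,-0.001,0,0.006,-1]])

```text
time_s: 15.45
ee_pos: [0.6481, 0.1576, 0.0507]
eef_rot: [-3.141, -0.001, -0.129]
force: [-1.9, -0.2, 3.1]
grip_width: 0.0358
```

Emit:
send_rows(series=[[0,0,0,0,0,0,0.2],[0,0,0,0,0,0,0.2],[0,0,0,0,0,0,0.2],[0,0,0,0,0,-0.02,0.2],[0,0,0,0,0,-0.06,0.2],[0,0,0,0,0,-0.105,0.2],[0,0,0,0,0,-0.105,0.2]])

```text
time_s: 16.15
ee_pos: [0.6501, 0.1579, 0.162]
eef_rot: [-3.138, -0.01, -0.129]
force: [0.1, 0.4, -0.4]
grip_width: 0.0565
```

```bash
python3 d.py .626 -.144 .15 7.1
```

```text
pos [0.6501 0.1579 0.162 ] rpy [-179.82   -0.56   -7.41] w 0.0565 t 16.15 F [ 0.1  0.4 -0.4]
turn [ -0.11  -0.58 -14.51] shift [0.0149 0.3026 0.0112]
```

Emit:
send_rows(series=[[0,0,-2,0.001,0.025,0.002,0.3],[0,0,-4,0.003,0.07,0.003,0.3],[0,0,-6,0.005,0.115,0.004,0.3],[0,0,-8,0.007,0.16,0.005,0.3],[0,0,-10,0.01,0.205,0.006,0.3],[0,0,-12,0.012,0.25,0.006,0.3],[0,0,-14.5,0.014,0.285,0.006,0.3],[0,0,-14.5,0.015,0.303,0.006,0.3]])

```text
time_s: 16.95
ee_pos: [0.6232, -0.1477, 0.1486]
eef_rot: [3.141, 0.0, 0.122]
force: [0.7, -0.3, 0.6]
grip_width: 0.0613
```

Emit:
send_rows(series=[[0,0,0,0,0,0,0.3],[0,0,0,0,0,0,0.3],[0,0,0,0,0,0,0.3]])

```text
time_s: 17.25
ee_pos: [0.6239, -0.1434, 0.1488]
eef_rot: [-3.141, 0.0, 0.125]
force: [-0.4, 0.9, 0.0]
grip_width: 0.061
```

```bash
cat > chk.py <<'E'
from h import *; from station import ctrl
import sys
T=dict(red=(.463,-.120),blue=(.457,.278),green=(.630,.268),yellow=(.648,.1567))
for n in("top","scene"):
    c=ctrl.camera(n); cv2.imwrite(f"pics/{n}_{sys.argv[1]}.png",c["pixels"][:,:,::-1])
    W=world(c); z=W[...,2]
    P=dict(T,old=(.4665,-.0047),contactor=(.632,-.26))
    for k,(x,y) in P.items():
        m=(c["z_map"]>0)&(z>.028)&(z<.1)&(abs(W[...,0]-x)<.06)&(abs(W[...,1]-y)<.045)
        q=W[m]
        if len(q)>80: print(n,k,rect(q[:,:2]),"ztop %.4f"%np.percentile(q[:,2],97),"target",x,y)
E
python3 chk.py a; python3 d.py .626 -.144 .046 7.1
```

```text
top blue (0.4577, 0.2767, 85.2, 36.7, -2.1) ztop 0.0798 target 0.457 0.278
top green (0.6288, 0.2681, 86.0, 37.2, 4.8) ztop 0.0797 target 0.63 0.268
top yellow (0.6475, 0.1573, 85.0, 36.5, -7.6) ztop 0.0799 target 0.648 0.1567
top old (0.4658, -0.0043, 85.2, 34.3, -3.9) ztop 0.0763 target 0.4665 -0.0047
scene blue (0.4574, 0.2777, 86.7, 36.2, -2.0) ztop 0.0823 target 0.457 0.278
scene green (0.628, 0.269, 87.4, 36.4, 5.5) ztop 0.0822 target 0.63 0.268
scene yellow (0.6479, 0.1582, 86.0, 36.2, -7.4) ztop 0.0820 target 0.648 0.1567
scene old (0.4676, -0.0045, 84.2, 36.3, -2.0) ztop 0.0784 target 0.4665 -0.0047
scene contactor (0.6323, -0.2592, 77.6, 49.5, -1.1) ztop 0.0727 target 0.632 -0.26
pos [ 0.6239 -0.1435  0.149 ] rpy [-180.     -0.      7.17] w 0.0609 t 17.35 F [ 1.  -0.3  0.5]
turn [-0.   -0.    0.07] shift [0.002  0.0007 0.103 ]
```

View pics/top_a.png

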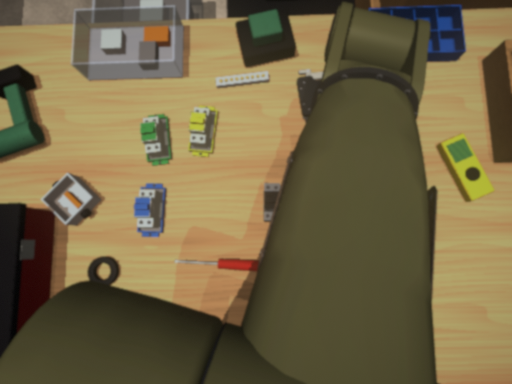

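The top view shows blue (150,209), green (156,138) and yellow (202,131) standing in their own enclosures. They are within about 2 mm of centre and their tops are at about 80 mm (76 mm + 4 mm floor). The red breaker is next.

Emit:
send_rows(series=[[0,0,0,0.002,0.001,0.025,0.3],[0,0,0,0.002,0.001,0.05,0.3],[0,0,0,0.002,0.001,0.075,0.3],[0,0,0,0.002,0.001,0.095,0.3],[0,0,0,0.002,0.001,0.103,0.3],[0,0,0,0.002,0.001,0.103,0.3],[0,0,0,0.002,0.001,0.103,-1],[0,0,0,0.002,0.001,0.103,-1]])

```text
time_s: 18.15
ee_pos: [0.6264, -0.1457, 0.0473]
eef_rot: [3.141, -0.002, 0.124]
force: [-0.0, 0.4, 0.2]
grip_width: 0.0481
```

Emit:
send_rows(series=[[0,0,0,0,0,0,-1],[0,0,0,0,0,0,-1],[0,0,0,0,0,0,-1]])

```text
time_s: 18.45
ee_pos: [0.6261, -0.1457, 0.0467]
eef_rot: [3.141, -0.001, 0.124]
force: [-1.8, 1.5, 6.2]
grip_width: 0.0357
```

Emit:
send_rows(series=[[0,0,0,0,0,-0.015,-1],[0,0,0,0,0,-0.05,-1],[0,0,0,0,0,-0.09,-1],[0,0,0,0,0,-0.13,-1],[0,0,0,0,0,-0.13,-1],[0,0,0,0,0,-0.13,-1]])

```text
time_s: 19.05
ee_pos: [0.6258, -0.1457, 0.1769]
eef_rot: [3.141, -0.001, 0.124]
force: [-0.2, 1.1, -3.3]
grip_width: 0.0355
```

```bash
python3 d.py .463 -.120 .18 3.1
```

```text
pos [ 0.6258 -0.1457  0.1769] rpy [ 1.7997e+02 -7.0000e-02  7.0900e+00] w 0.0355 t 19.05 F [-0.2  1.1 -3.3]
turn [ 0.03 -0.07  3.99] shift [-0.1583 -0.0456 -0.0033]
```

Emit:
send_rows(series=[[0,0,0,-0.02,-0.006,0,-1],[0,0,1,-0.05,-0.014,0,-1],[0,0,2,-0.08,-0.023,0,-1],[0,0,3,-0.11,-0.032,0,-1],[0,0,4,-0.14,-0.041,0,-1],[0,0,4,-0.158,-0.046,0,-1],[0,0,4,-0.158,-0.046,0,-1],[0,0,4,-0.158,-0.046,0,-1]])

```text
time_s: 19.85
ee_pos: [0.4633, -0.1195, 0.1754]
eef_rot: [-3.141, 0.001, 0.054]
force: [-0.8, 0.5, -1.6]
grip_width: 0.0362
```

```bash
python3 d.py .463 -.120 .0505 3.1
```

```text
pos [ 0.4633 -0.1195  0.1754] rpy [-1.7998e+02  5.0000e-02  3.0800e+00] w 0.0362 t 19.85 F [-0.8  0.5 -1.6]
turn [-0.02  0.05 -0.02] shift [-0.0002  0.0005  0.1249]
```

Emit:
send_rows(series=[[0,0,0,0,0,0.02,-1],[0,0,0,0,0,0.05,-1],[0,0,0,0,0,0.08,-1],[0,0,0,0,0,0.1,-1],[0,0,0,0,0,0.11,-1],[0,0,0,0,0,0.119,-1],[0,0,0,0,0,0.12,-1],[0,0,0,0,0,0.12,-1]])

```text
time_s: 20.65
ee_pos: [0.4637, -0.1196, 0.0564]
eef_rot: [3.141, -0.001, 0.054]
force: [-0.5, -0.6, -2.3]
grip_width: 0.0358
```

```bash
python3 d.py .463 -.120 .0505 3.1
```

```text
pos [ 0.4637 -0.1196  0.0564] rpy [ 1.7999e+02 -3.0000e-02  3.0900e+00] w 0.0358 t 20.65 F [-0.5 -0.6 -2.3]
turn [ 0.01 -0.03 -0.01] shift [-0.0007  0.0003  0.0059]
```

Emit:
send_rows(series=[[0,0,0,-0.001,0,0.004,-1],[0,0,0,-0.001,0,0.006,-1],[0,0,0,-0.001,0,0.006,-1]])

```text
time_s: 20.95
ee_pos: [0.4626, -0.1197, 0.0506]
eef_rot: [3.141, -0.001, 0.054]
force: [-2.3, 1.0, 3.6]
grip_width: 0.0359
```

Emit:
send_rows(series=[[0,0,0,0,0,0,0.2],[0,0,0,0,0,0,0.2],[0,0,0,0,0,0,0.2],[0,0,0,0,0,-0.02,0.2],[0,0,0,0,0,-0.06,0.2],[0,0,0,0,0,-0.105,0.2],[0,0,0,0,0,-0.135,0.2]])

```text
time_s: 21.65
ee_pos: [0.4627, -0.1197, 0.1879]
eef_rot: [3.141, -0.002, 0.054]
force: [0.8, -0.7, -0.6]
grip_width: 0.0563
```

Emit:
send_rows(series=[[0,0,0,0,0.03,0,0.2],[0,0,0,0,0.07,0,0.2],[0,0,0,0,0.11,0,0.2],[0,0,0,0,0.15,0,0.2],[0,0,0,0,0.19,0,0.2],[0,0,0,0,0.22,0,0.2],[0,0,0,0,0.22,0,0.2],[0,0,0,0,0.22,0,0.2]])

```text
time_s: 22.45
ee_pos: [0.4739, -0.3393, 0.1845]
eef_rot: [-3.141, 0.0, 0.053]
force: [0.4, -0.3, 0.1]
grip_width: 0.0564
```

```bash
python3 chk.py b
```

```text
top red (0.4628, -0.119, 84.9, 36.2, 3.1) ztop 0.0800 target 0.463 -0.12
top blue (0.4583, 0.2773, 84.3, 37.7, -1.6) ztop 0.0796 target 0.457 0.278
top green (0.6288, 0.2679, 85.7, 36.1, 5.6) ztop 0.0798 target 0.63 0.268
top yellow (0.6478, 0.1575, 84.6, 36.8, -7.4) ztop 0.0797 target 0.648 0.1567
top old (0.4655, -0.0049, 83.9, 35.7, -1.7) ztop 0.0761 target 0.4665 -0.0047
top contactor (0.632, -0.2598, 77.2, 46.6, 0.4) ztop 0.0704 target 0.632 -0.26
scene red (0.4644, -0.1181, 85.3, 36.7, 3.6) ztop 0.0821 target 0.463 -0.12
scene blue (0.4578, 0.2779, 87.0, 36.5, -2.2) ztop 0.0825 target 0.457 0.278
scene green (0.6271, 0.269, 89.1, 36.5, 5.9) ztop 0.0819 target 0.63 0.268
scene yellow (0.6479, 0.1581, 87.2, 36.4, -7.4) ztop 0.0819 target 0.648 0.1567
scene old (0.4678, -0.0046, 85.5, 36.8, -2.4) ztop 0.0787 target 0.4665 -0.0047
scene contactor (0.6317, -0.2596, 78.7, 48.5, -1.5) ztop 0.0726 target 0.632 -0.26
```

View pics/scene_b.png

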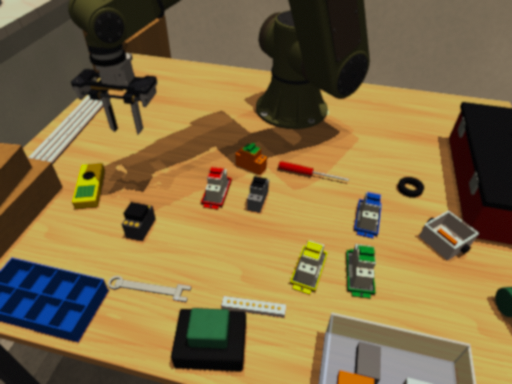

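The scene view shows all four breakers in matching enclosures: red (215,188), blue (368,215), yellow (309,267) and green (361,271). The arm is clear, and the grey breaker (258,192) and the contactor (139,221) haven't moved.

```bash
python3 -c "
from station import ctrl
print(ctrl.hand_in())"
```

```text
the job is handed in; nothing more can be done
None
```

I placed the blue, green and yellow breakers in their enclosures, then the red main switch last, and handed the job in at about 22.6 s with the gripper open and clear.

Last checks, in both cameras:
- **Position:** each breaker is within about 3 mm of its enclosure's centre, against the 14 mm allowed. The largest offset is green in the scene camera.
- **Height:** the tops are about 4 mm higher than when the breakers stood on the bench, so they rest on the enclosure floors.
- **Yaw:** each breaker is within about 1.5° of its enclosure.
- **Untouched items:** the old grey breaker and the contactor are where they started, within about 1 mm.

The only disagreement was a steady 2 mm height difference between the two cameras, which is within their calibration. No check failed.

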